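# Calibrate the bench scale with its check weight

## Robot

A 7-joint arm with a two-finger parallel gripper is mounted at the origin on the work surface. World frame = base frame: x ahead of the robot, y to its left, z up, the work surface at z = 0. Lengths are in m, angles in rad, forces in N, time in s.
With the tool pointing down it reaches from about 0.35 to 0.9 m from the base axis. Payload 7.2 kg.
Tool frame: the origin (TCP) lies between the finger pads; the fingertips stand 22 mm ahead of it and the grasp point (between the pads) lies 3 mm ahead of it; z points along the fingers, y is the line along which they close (so a half turn about z gives the same grasp; the last joint's range is limited). The gripper opens to 85 mm and grips with 20 to 120 N. Pads are 22 mm wide; open, the fingers measure 114 mm over their backs; the gripper's body (76 mm by 85 mm) begins 54 mm behind the grasp point. The pads swing forward as they close: fully open they stand 13 mm farther back than shut.
Start: joints at [-1.325, 0.411, -0.013, 1.596, 0.006, 1.134, -0.082], TCP at [0.193, 0.594, 0.253] pointing down, gripper open.
Joint ranges: [-2.95, 2.95], [-0.29, 1.99], [-1.47, 1.44], [0.14, 2.54], [-1.03, 4.17], [0.13, 1.85], [-2.86, 2.86]. Speed limits (rad/s): [2.39, 2.39, 3.01, 3.01, 3.14, 3.14, 3.14].

## Interface

Orientations are given as a 3x3 rotation matrix whose columns are the frame's x, y, z axes.
In Python, from cell import arm, imaging gives the robot as it stands.
- The arm moves only by the tool jog_arm, never from a script. Its argument "series" is a list of rows, each a list of 3 entries, a list of its own where there are three numbers: the shift along the tool's x, y, z each as a share of 0.5 m, from -1 to 1, then the turn, a rotation vector about the tool's x, y, z each as a share of 45 degrees, from -1 to 1, then the finger opening in mm, from 0 to 85.4. A call has exactly 5 rows; each row shifts and turns the commanded pose from where the row before left it, along the tool's axes as they then stand; what a row does not reach is not made up. A row lasts 1/8 s, in which the tool goes at most 62.5 mm and 10.7 degrees, less where a joint would pass 70% of its speed; a pose out of reach is approached as far as the arm can. A call with a number of a shift or a turn outside -1 to 1 is refused whole. A call with a gripper value outside its range is refused whole. The fingers move at their own pace and stop on an object; the grip force is fixed at half the most. Time passes only in rows, so rows that do not move let the fingers close, or fill a call up. It gives the time, the measured TCP pose, the force, the opening and the grip force at its end, in the units of the state.
- arm.read_state(): the state, without advancing time (a new reading comes with each control period).
- imaging.capture(name): name is "scene" or "top" or "wrist"; returns a dict with "pixels" (420x560x3 uint8, red, green, blue), "fx", "fy", "cx", "cy" (pixels), "k1" (the pictures are not rectified: a ray, as slopes to the right and down, at radius r is drawn at 1 + k1 r^2 times it, then the intrinsics apply), "R" (3x3) and "t" (3): a world point X has camera coordinates R X + t. Camera axes: x right, y down, z forward; pixel columns grow to the right and rows downward; lengths in m; the calibration is good to about 2 mm. A picture is of the moment at which its call begins. There is no depth.
- arm.hand_in(): hands the job in; it is judged then, once.
The state is a dict: "time_s": time; "joints": joint angles; "joint_velocities": joint speeds; "joint_torque": joint torques, N m; "ee_pos": TCP position; "tcp_rot": TCP orientation; "force": force on the tool from outside, world axes, zero at the start; "torque": the same for the moment, N m; "opening": finger opening in m; "gripper_force": force on a finger pad.
Only numpy, scipy, OpenCV 4.12 (cv2) and the standard library are available. Lean on these libraries where they do the work, as an engineer would, in place of code of your own. Each camera call takes 0.05 s, during which the arm holds its last target. There are 200 camera calls.

## Task

Calibrate the bench scale with its 200 g check weight: unscrew the red cap of the weight case (the case itself is screwed to the bench), lift it off and stand it, open end down, on the grey bench mat. Then take the brass weight out, set it down upright and gently in the middle of the scale's steel pan, let go of it, and finally press the yellow calibration key fully down and release it. Never tip the weight over, press neither grey key, and leave the other things on the bench where they are.

Things in the scene. Friction and masses are not known exactly. Their poses are not given: they have to be found in the camera images.
- case: Weight case, screwed to the bench (does not move or turn): black round foot 68 mm across, 12 mm high, with a 28 x 108 mm flange 6 mm high; from it rises a grey threaded spigot 43 mm across the thread, to 31 mm above the bench. Right-hand thread. A rubber seal at its foot makes about the first radian stiff (0.2 to 0.5 N m, more if fast). Origin: centre of its underside; z up, flange along y.
- cap: Red ribbed screw cap: a can 53 mm across, 72 mm high, wall 3 mm, 50 to 80 g, white bar on top from its centre along its +x; open below. Starts tight on the case over the weight. Turned anticlockwise from above it climbs 2.4 mm per rad and is free after 3.6 rad (several regrips); before that it cannot be pulled off. Lift it 66 mm to clear the weight. Origin: centre of its open rim, 12 mm up when shut; z up.
- weight: Brass 200 g check weight: cylinder 28 mm across and 36 mm high, above it a neck 11 mm across, 6 mm high, and a knob 18 mm across, 8 mm high (50 mm in all). Origin: centre of its underside; z up. Hidden under the cap at first, standing in the case's pocket; without the cap its upper 46 mm stand free.
- case_pocket (a point): Centre of the floor of the round pocket in the top of the spigot, 27 mm above the bench, on the case's axis; the pocket is 31 mm wide and 4 mm deep; the weight starts standing in it.
- scale: White bench scale, 220 mm deep (x) and 170 mm wide (y), top of the housing 42 mm above the bench, fixed. Origin: centre of its underside, on the bench; its front with the display and the keys is the -x side (towards the robot), z up. On it a round steel pan 116 mm across.
- pan_top (a point): Centre of the pan's top surface, 42 mm behind the scale's origin (+x of the scale) and 53 mm above the bench; the pan is 116 mm across and does not move.
- key_cal_top (a point): Centre of the top face of the yellow calibration key (18 x 24 mm), the right-hand one of the three keys as the robot sees them (scale frame x -86 mm, y -50 mm), 48 mm above the bench and 6 mm above the housing when not pressed. It goes down with the key.
- key_cal (a joint): Travel of the yellow key in m: 0 up, 0.004 fully down; spring return, 1.8 N at the start and 4.2 N fully down.
- key_power (a joint): Travel of the left-hand grey key in m: 0 up, 0.004 fully down (scale frame x -86 mm, y +50 mm, same size as the yellow key). Not to be pressed.
- key_tare (a joint): Travel of the middle grey key in m: 0 up, 0.004 fully down (scale frame x -86 mm, y 0, same size as the yellow key). Not to be pressed.
- mat: Grey fabric bench mat, 260 mm (x) by 200 mm (y), 2.5 mm thick, fixed. Origin: centre of its underside, on the bench; z up. A circuit board lies on its far end (+x) and tweezers along its left edge (+y); the rest is clear.
- circuit_board: Green circuit board 50 x 80 mm, up to 12 mm high, lying on the far end of the mat. Bystander. Origin: centre of its underside.
- tweezers: Dark tweezers 125 mm long, 9 mm high, lying on the left edge of the mat, nearly along its x. Bystander. Origin: middle of the underside.
- tape_measure: Yellow tape measure 76 x 42 mm, 60 mm high, behind the work. Bystander. Origin: centre of its underside.
- solder_spool: Spool of solder, 56 mm across, 48 mm high, behind the work. Bystander. Origin: centre of its underside.
- flux_bottle: Small flux bottle, 32 mm across, 85 mm high, green label, on the left. Bystander. Origin: centre of its underside.
- cleaner_bottle: Clear cleaner bottle, 52 mm across, 130 mm high, on the right. Bystander. Origin: centre of its underside.
- tape_roll: White roll of tape lying flat, 90 mm across, 20 mm high, on the right. Bystander. Origin: centre of its underside.
- screwdriver: Screwdriver with a green handle, 150 mm long, lying on the left. Bystander. Origin: on its underside, near the middle.

How it is judged:
On the way, in this order (a step that is already met when the one before it is completed fails the run):
1. the cap is loosened: turned by a quarter turn or so while still on its thread (angle between the x axis of cap and the x axis of case, either way round above 1.1 rad and z of cap in the frame of case below 0.02 m and horizontal distance between cap and case below 0.005 m).
2. the cap stands on the mat, open end down, let go (x of cap in the frame of mat between -0.13 and 0.13 m and y of cap in the frame of mat between -0.1 and 0.1 m and z of cap in the frame of mat below 0.007 m and angle between cap's own z axis and vertical below 0.1 rad and contact force between the fingers and cap below 0.1 N), for 0.2 s.
3. the weight stands upright on the middle of the pan, let go (horizontal distance between weight and pan_top below 0.025 m and z of weight in the frame of scale between 0.048 and 0.057 m and angle between weight's own z axis and vertical below 0.1 rad and contact force between the fingers and weight below 0.1 N), for 0.2 s.
4. the yellow key is pressed down while the weight stands on the pan (horizontal distance between weight and pan_top below 0.025 m and z of weight in the frame of scale between 0.048 and 0.057 m and angle between weight's own z axis and vertical below 0.1 rad and value of joint key_cal above 0.003 m), for 0.05 s.
At the end, for the whole second after the job is handed in: Weight upright (0.1 rad), at rest and released on the pan, within 25 mm of its centre; cap at rest and released on the mat, open end down (0.1 rad), its centre inside the mat's outline; yellow key pressed 3 mm or more with the weight on the pan, and up again (under 1 mm) (all of step 2 and all of step 3 and value of joint key_cal below 0.001 m and linear speed of each of weight, cap below 0.01 m/s); the robot touches nothing.
It fails at once if the weight is tipped over (more than 0.7 rad) (angle between weight's own z axis and vertical above 0.7 rad).
It fails at once if the weight is dropped or slammed onto the scale (moves at over 0.45 m/s, as after a fall of 10 mm, less than 30 mm above the pan, or lands with over 50 N) (contact force between weight and scale above 50 N or (linear speed of weight above 0.45 m/s and horizontal distance between weight and pan_top below 0.03 m and z of weight in the frame of scale below 0.083 m)).
It fails at once if a grey key is pressed (more than 2 mm) (value of joint any of key_power, key_tare above 0.002 m).
It fails at once if another thing on the bench is shifted by more than 30 mm (distance of any of circuit_board, tape_measure, solder_spool, flux_bottle, cleaner_bottle, tape_roll, screwdriver, tweezers from where it was at the start of the episode above 0.03 m).
It also fails if it takes over 72 s, if anything falls off the work surface, if the arm or the gripper's body presses on something with over 40 N, if the wrist force passes 120 N, or if a joint passes its speed limit or range.

## Working session

There is one attempt and no reset: what is moved stays moved. The work goes in short steps, Python scripts to look and compute and a tool call to move; the robot and the scene stay as the last step left them, time stands still between calls to the robot, and variables do not carry over. Pictures are saved under pics/ and viewed, at most 10 in all, crops included, and the job is handed in when it is done.

Besides the shell and the picture viewer there is one more tool, called after "Emit:" by a JSON object that holds its "api" and its "payload". jog_arm: Moves the arm, as the interface text tells. Its arguments: {"type":"object","properties":{"series":{"type":"array","items":{"type":"array"}}},"required":["series"]}

```bash
mkdir -p pics; ls; python3 - <<'E'
from cell import arm, imaging
import cv2,pickle
for n in ("scene","top"):
    c=imaging.capture(n); pickle.dump(c,open(n+".pkl","wb"))
    cv2.imwrite(f"pics/{n}0.png",cv2.resize(c["pixels"][:,:,::-1],(800,600),interpolation=cv2.INTER_CUBIC))
    print(n,c["fx"],c["cx"],c["cy"],c["k1"],-c["R"].T@c["t"])
s=arm.read_state();print(s)
E
```

```text
pics
scene 406.7871023832679 282.8745668428107 209.1109373044565 0.007579827229699277 [0.91099284 0.54319545 1.02376085]
top 496.4333054308267 289.43071699537757 213.78963706060898 0.009805452931084958 [0.34810983 0.00889564 1.42612885]
{'time_s': 0.1, 'joints': array([-1.3251955 ,  0.41183927, -0.01273129,  1.59697109,  0.00557063,
        1.13429552, -0.08216708]), 'joint_velocities': array([-0.000206  , -0.0004584 , -0.00150383, -0.00226043, -0.00039924,
       -0.00018631,  0.00143848]), 'joint_torque': array([ 2.39688401e-03, -6.01829910e+01,  6.84010964e-01, -3.00091839e+01,
        1.39605085e-02,  6.39365811e-03,  1.19230526e-05]), 'ee_pos': array([0.19280806, 0.59407448, 0.25252057]), 'tcp_rot': array([[-9.51186498e-01,  3.08616418e-01, -3.89052433e-04],
       [ 3.08616656e-01,  9.51185432e-01, -1.42619706e-03],
       [-7.00868222e-05, -1.47664745e-03, -9.99998907e-01]]), 'force': array([-0.0166028 ,  1.27335668, -0.70079955]), 'torque': array([-0.00757873, -0.05263535, -0.06495167]), 'gripper_force': 0.0, 'opening': 0.08529843489916447}
```

View pics/top0.png

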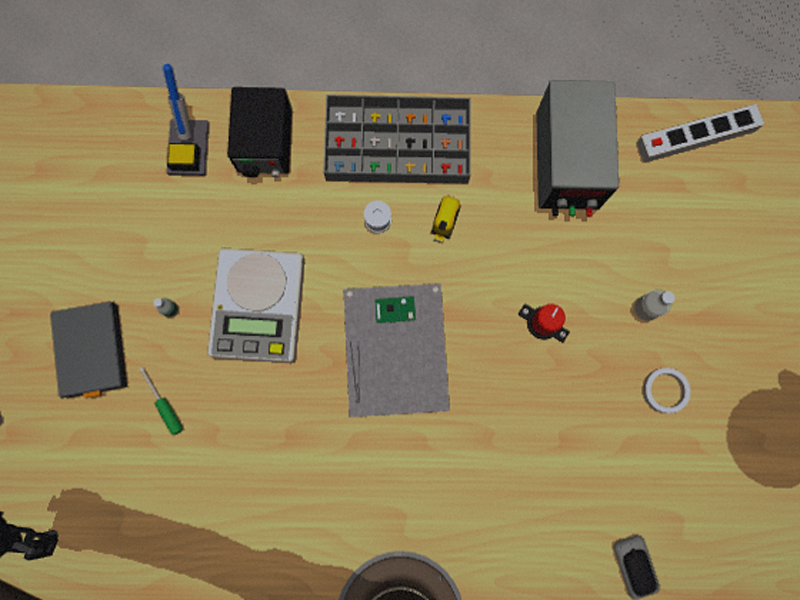

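View pics/scene0.png

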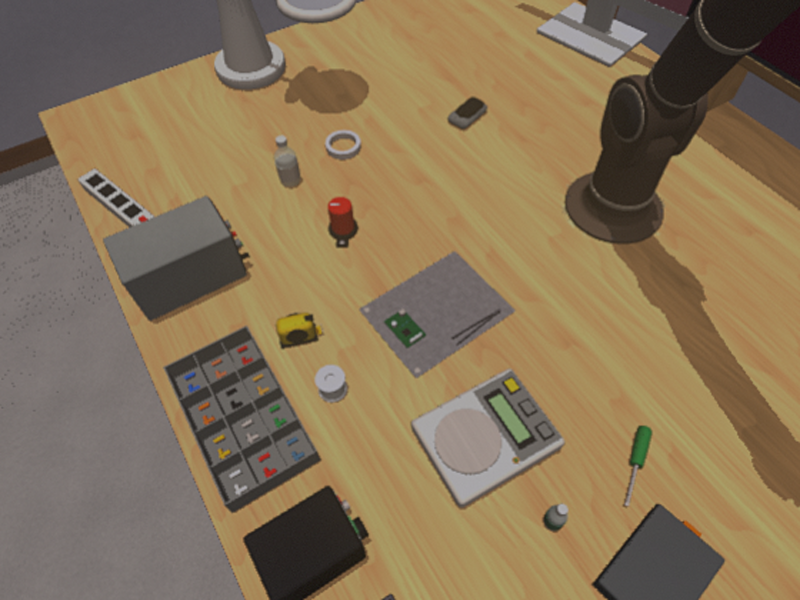

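The top picture (800x600) shows the red cap's top at about (552,318) with flange holes at (527,313) and (562,335). The pan is at (257,282), the yellow key at (276,349), and the mat corners are at (344,289), (440,284), (449,410) and (349,416). The scene picture shows the same layout.

```bash
cat > h.py <<'E'
import numpy as np,cv2
def world(c,px,z,s=1.0):
    """pixel (in picture scaled by s) -> world point at height z"""
    px=np.array(px,float).reshape(-1,2); px=(px+.5)/s-.5
    K=np.array([[c["fx"],0,c["cx"]],[0,c["fy"],c["cy"]],[0,0,1]])
    n=cv2.undistortPoints(px.reshape(-1,1,2),K,np.array([c["k1"],0,0,0.])).reshape(-1,2)
    d=np.c_[n,np.ones(len(n))]@c["R"]; o=-c["R"].T@c["t"]
    return o+d*((z-o[2])/d[:,2])[:,None]
def pix(c,X):
    K=np.array([[c["fx"],0,c["cx"]],[0,c["fy"],c["cy"]],[0,0,1]])
    return cv2.projectPoints(np.array(X,float).reshape(-1,1,3),cv2.Rodrigues(c["R"])[0],c["t"],K,np.array([c["k1"],0,0,0.]))[0].reshape(-1,2)
E
python3 - <<'E'
from h import *
import pickle
c=pickle.load(open("top.pkl","rb"));s=800/560
np.set_printoptions(precision=4,suppress=True)
for n,p,z in [("cap",(552,318),.084),("fl",[(527,313),(562,335)],.006),("pan",(257,282),.053),("keys",[(225,346),(251,347),(276,349)],.048),("mat",[(344,289),(440,284),(449,410),(349,416)],.0025),("pcb",(395,309),.006),("scale corners",[(218,249),(303,253),(296,361),(209,357)],.042)]:
    w=world(c,p,z,s);print(n,w[:,:2].tolist() if 0 else np.round(w[:,:2],4).tolist(),np.round(w.mean(0),4))
im=c["pixels"]
a=cv2.resize(im[200:248,350:414],(400,300),interpolation=cv2.INTER_CUBIC)
b=cv2.resize(im[170:260,140:220],(400,450),interpolation=cv2.INTER_CUBIC)
o=np.zeros((450,800,3),np.uint8);o[:300,:400]=a;o[:,400:]=b
cv2.imwrite("pics/crop1.png",o[:,:,::-1])
E
```

```text
cap [[0.5685, -0.2835]] [ 0.5685 -0.2835  0.084 ]
fl [[0.5907, -0.2495], [0.5467, -0.3201]] [ 0.5687 -0.2848  0.006 ]
pan [[0.635, 0.2916]] [0.635  0.2916 0.053 ]
keys [[0.508, 0.3477], [0.5069, 0.2974], [0.5038, 0.2489]] [0.5062 0.298  0.048 ]
mat [[0.6343, 0.1244], [0.6484, -0.0719], [0.3928, -0.0917], [0.3781, 0.1065]] [0.5134 0.0168 0.0025]
pcb [[0.5941, 0.0194]] [0.5941 0.0194 0.006 ]
scale corners [[0.7032, 0.3748], [0.6983, 0.2054], [0.4816, 0.21], [0.4867, 0.3787]] [0.5925 0.2922 0.042 ]
```

View pics/crop1.png

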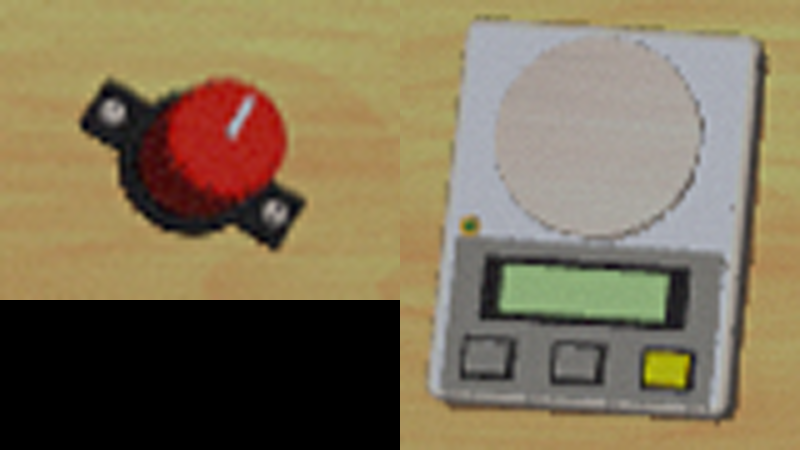

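The crop confirms the cap centre near (0.569,-0.284), the pan at (0.635,0.292) and the yellow key at (0.504,0.249). The white bar points up and to the right. I'll move over to the case now.

Emit:
{"api": "jog_arm", "payload": {"series": [[[-0.08,-0.0915,0],[0,0,0],85],[[-0.08,-0.0915,0],[0,0,0],85],[[-0.08,-0.0915,0],[0,0,0],85],[[-0.08,-0.0915,0],[0,0,0],85],[[-0.08,-0.0915,0],[0,0,0],85]]}}

```text
time_s: 0.72
ee_pos: [0.313, 0.3131, 0.2532]
tcp_rot: [[-0.951, 0.309, -0.0], [0.309, 0.951, -0.0], [0.0, -0.0, -1.0]]
force: [1.4, 0.1, 0.5]
opening: 0.0847
gripper_force: 0.0
```

Emit:
{"api": "jog_arm", "payload": {"series": [[[-0.08,-0.0915,0],[0,0,0],85],[[-0.08,-0.0915,0],[0,0,0],85],[[-0.08,-0.0915,0],[0,0,0],85],[[-0.08,-0.0915,0],[0,0,0],85],[[-0.08,-0.0915,0],[0,0,0],85]]}}

```text
time_s: 1.35
ee_pos: [0.4325, 0.034, 0.2534]
tcp_rot: [[-0.951, 0.308, 0.0], [0.308, 0.951, 0.0], [-0.0, 0.001, -1.0]]
force: [1.6, 1.5, 0.4]
opening: 0.0849
gripper_force: 0.0
```

Emit:
{"api": "jog_arm", "payload": {"series": [[[-0.08,-0.0915,0],[0,0,0],85],[[-0.08,-0.0915,0],[0,0,0],85],[[-0.08,-0.0915,0],[0,0,0],85],[[-0.08,-0.0915,0],[0,0,0],85],[[-0.04,-0.04,0],[0,0,0],85]]}}

```text
time_s: 1.98
ee_pos: [0.5408, -0.2165, 0.2529]
tcp_rot: [[-0.95, 0.312, -0.001], [0.312, 0.95, -0.002], [0.0, -0.002, -1.0]]
force: [0.1, 0.5, 0.4]
opening: 0.085
gripper_force: 0.0
```

```bash
python3 - <<'E'
from cell import arm, imaging
import cv2,pickle
s=arm.read_state();print(s["time_s"],s["joints"].round(3),s["ee_pos"].round(4),s["tcp_rot"].round(3).tolist())
c=imaging.capture("wrist"); pickle.dump(c,open("w1.pkl","wb"))
cv2.imwrite("pics/w1.png",cv2.resize(c["pixels"][:,:,::-1],(800,600),interpolation=cv2.INTER_CUBIC))
E
```

```text
1.975 [-0.156  0.374  0.601  1.734 -0.232  1.105  1.771] [ 0.5408 -0.2165  0.2529] [[-0.95, 0.312, -0.001], [0.312, 0.95, -0.002], [0.0, -0.002, -1.0]]
```

View pics/w1.png

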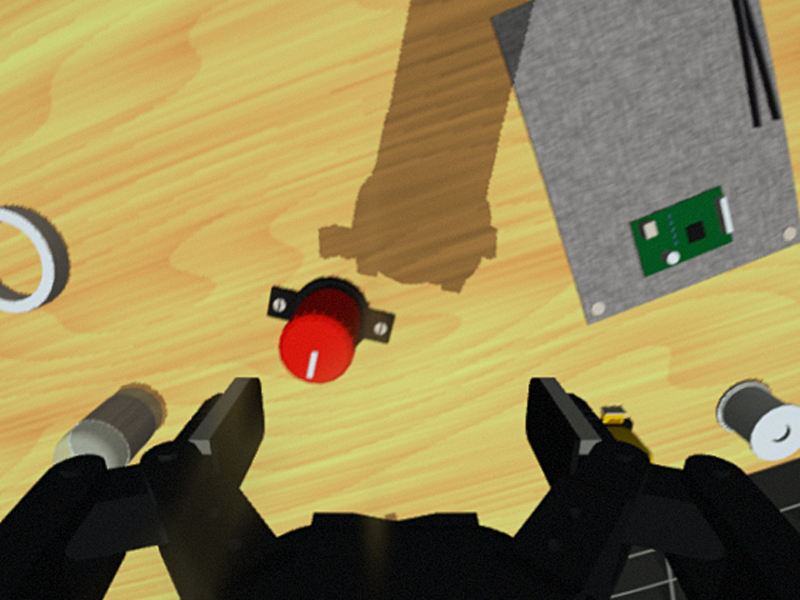

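The wrist picture shows the cap's top circle centred at about (317.5,347), with flange screws at (279,304) and (380,328). The white bar points down. Mat corners are at (493,17), (588,322) and about (800,245).

```bash
python3 - <<'E'
from h import *
import pickle
c=pickle.load(open("w1.pkl","rb"));s=800/560
np.set_printoptions(precision=4,suppress=True)
print(-c["R"].T@c["t"])
print(world(c,(317.5,347),.084,s)); w=world(c,[(279,304),(380,328)],.008,s);print(w,w.mean(0))
print(world(c,[(493,17),(588,322)],.0025,s))
E
```

```text
[ 0.472  -0.1948  0.373 ]
[[ 0.5678 -0.283   0.084 ]]
[[ 0.5464 -0.3232  0.008 ]
 [ 0.5933 -0.2489  0.008 ]] [ 0.5699 -0.286   0.008 ]
[[ 0.3916 -0.0932  0.0025]
 [ 0.6467 -0.0757  0.0025]]
```

Emit:
{"api": "jog_arm", "payload": {"series": [[[0,0,0],[0,0,0.23],85],[[0,0,0],[0,0,0.23],85],[[0,0,0],[0,0,0.23],85],[[0,0,0],[0,0,0.23],85],[[0,0,0],[0,0,0.23],85]]}}

```text
time_s: 2.65
ee_pos: [0.5405, -0.2123, 0.2529]
tcp_rot: [[-0.341, 0.94, -0.001], [0.94, 0.341, 0.0], [0.001, -0.0, -1.0]]
force: [-0.2, 0.1, -0.4]
opening: 0.0851
gripper_force: 0.0
```

```bash
python3 - <<'E'
from cell import arm
s=arm.read_state();print(s["time_s"],s["joints"].round(3),s["ee_pos"].round(4),s["tcp_rot"].round(3).tolist())
E
```

```text
2.65 [-0.305  0.415  0.809  1.746 -0.33   1.123  0.956] [ 0.5405 -0.2123  0.2529] [[-0.341, 0.94, -0.001], [0.94, 0.341, 0.0], [0.001, -0.0, -1.0]]
```

Emit:
{"api": "jog_arm", "payload": {"series": [[[0,0,0],[0,0,0.23],85],[[0,0,0],[0,0,0.23],85],[[0,0,0],[0,0,0.23],85],[[0,0,0],[0,0,0.23],85],[[0,0,0],[0,0,0.23],85]]}}

```text
time_s: 3.28
ee_pos: [0.5405, -0.2123, 0.253]
tcp_rot: [[0.527, 0.85, -0.0], [0.85, -0.527, 0.0], [0.0, -0.001, -1.0]]
force: [0.1, -0.3, -0.1]
opening: 0.0851
gripper_force: 0.0
```

Emit:
{"api": "jog_arm", "payload": {"series": [[[0,0,0],[0,0,0.23],85],[[0,0,0],[0,0,0.23],85],[[0,0,0],[0,0,0.23],85],[[0,0,0],[0,0,0.23],85],[[0,0,0],[0,0,0.23],85]]}}

```text
time_s: 3.9
ee_pos: [0.5406, -0.2122, 0.2529]
tcp_rot: [[0.994, 0.112, -0.0], [0.112, -0.994, 0.001], [-0.0, -0.001, -1.0]]
force: [1.2, -0.5, -1.0]
opening: 0.0848
gripper_force: 0.0
```

Emit:
{"api": "jog_arm", "payload": {"series": [[[0,0,0],[0,0,0.23],85],[[0,0,0],[0,0,0.23],85],[[0,0,0],[0,0,0.23],85],[[0,0,0],[0,0,0.23],85],[[0,0,0],[0,0,0],85]]}}

```text
time_s: 4.53
ee_pos: [0.5406, -0.2123, 0.2528]
tcp_rot: [[0.824, -0.567, -0.001], [-0.567, -0.824, 0.0], [-0.001, 0.001, -1.0]]
force: [-0.4, -0.1, 0.5]
opening: 0.0851
gripper_force: 0.0
```

```bash
cat > st.py <<'E'
import sys,numpy as np
from cell import arm
s=arm.read_state();print(s["time_s"],s["joints"].round(3),s["ee_pos"].round(4),s["tcp_rot"].round(4).tolist())
if len(sys.argv)>3:
    d=np.array([float(v) for v in sys.argv[1:4]])-s["ee_pos"]; t=s["tcp_rot"].T@d/.5
    print("world delta",d.round(4),"shares total",t.round(4),"rows>=",np.linalg.norm(d)/.0625)
E
python3 st.py 0.569 -0.2845 0.2
```

```text
4.525 [-0.569  0.726  1.397  1.759 -0.741  1.317 -1.175] [ 0.5406 -0.2123  0.2528] [[0.8237, -0.5671, -0.0011], [-0.5671, -0.8237, 0.0001], [-0.0009, 0.0005, -1.0]]
world delta [ 0.0284 -0.0722 -0.0528] shares total [0.1287 0.0866 0.1054] rows>= 1.5005116208589973
```

Emit:
{"api": "jog_arm", "payload": {"series": [[[0.064,0.043,0.04],[0,0,0],85],[[0.064,0.043,0.04],[0,0,0],85],[[0,0,0.04],[0,0,0],85],[[0,0,0],[0,0,0],85],[[0,0,0],[0,0,0],85]]}}

```text
time_s: 5.15
ee_pos: [0.5692, -0.2836, 0.1938]
tcp_rot: [[0.824, -0.566, 0.0], [-0.566, -0.824, 0.0], [0.0, -0.0, -1.0]]
force: [0.6, 0.8, 0.8]
opening: 0.0852
gripper_force: 0.0
```

```bash
python3 st.py 0.569 -0.2845 0.063; python3 - <<'E'
from cell import arm, imaging
import cv2,pickle
c=imaging.capture("wrist"); pickle.dump(c,open("w2.pkl","wb"))
cv2.imwrite("pics/w2.png",cv2.resize(c["pixels"][:,:,::-1],(800,600),interpolation=cv2.INTER_CUBIC))
E
```

```text
5.15 [-0.352  0.825  1.256  1.684 -0.823  1.263 -1.086] [ 0.5692 -0.2836  0.1938] [[0.8241, -0.5664, 0.0003], [-0.5664, -0.8241, 0.0003], [0.0001, -0.0005, -1.0]]
world delta [-0.0002 -0.0009 -0.1308] shares total [0.0006 0.0018 0.2616] rows>= 2.0930808229142173
```

View pics/w2.png

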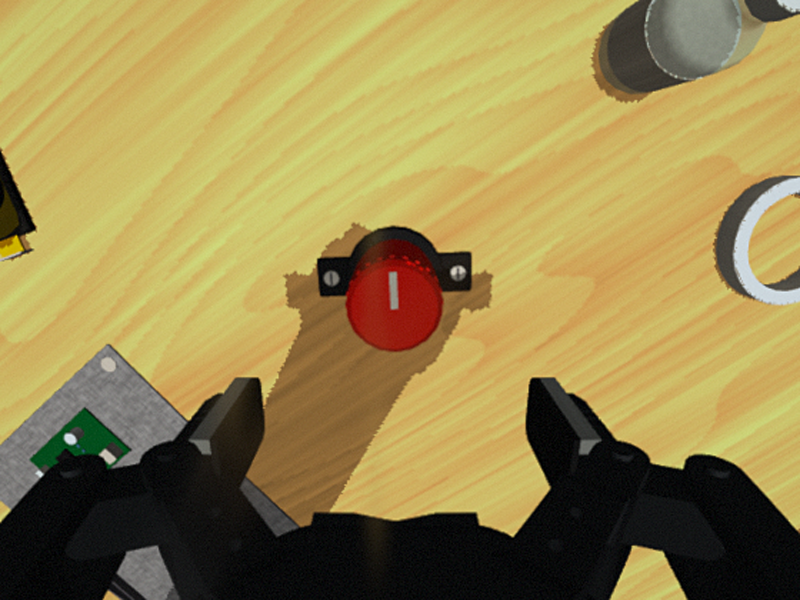

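The cap's top circle is centred at about (394,302), laterally midway between the fingers at columns 260 and 529. The screws are at (332,279) and (458,273).

```bash
python3 - <<'E'
from h import *
import pickle
c=pickle.load(open("w2.pkl","rb"));s=800/560
print(world(c,(394,302),.084,s).round(4),world(c,[(332,279),(458,273)],.008,s).mean(0).round(4))
E
```

```text
[[ 0.5728 -0.2869  0.084 ]] [ 0.5693 -0.2852  0.008 ]
```

Emit:
{"api": "jog_arm", "payload": {"series": [[[0.003,0.0014,0.09],[0,0,0],85],[[0,0,0.09],[0,0,0],85],[[0,0,0.08],[0,0,0],85],[[0,0,0],[0,0,0],85],[[0,0,0],[0,0,0],40]]}}

```text
time_s: 5.82
ee_pos: [0.5707, -0.2864, 0.0654]
tcp_rot: [[0.823, -0.568, 0.002], [-0.568, -0.823, -0.001], [0.002, 0.0, -1.0]]
force: [-0.3, -0.9, 0.2]
opening: 0.0695
gripper_force: 0.0
```

Emit:
{"api": "jog_arm", "payload": {"series": [[[0,0,0],[0,0,0],40],[[0,0,0],[0,0,0],40],[[0,0,0],[0,0,0],40],[[0,0,0],[0,0,0],40],[[0,0,0],[0,0,0],40]]}}

```text
time_s: 6.45
ee_pos: [0.5714, -0.286, 0.0659]
tcp_rot: [[0.823, -0.568, 0.004], [-0.568, -0.823, -0.0], [0.003, -0.002, -1.0]]
force: [0.7, 2.5, 6.8]
opening: 0.0513
gripper_force: 61.5
```

Emit:
{"api": "jog_arm", "payload": {"series": [[[0,0,-0.0004],[0,0,-0.1],40],[[0,0,-0.0004],[0,0,-0.1],40],[[0,0,-0.0004],[0,0,-0.1],40],[[0,0,-0.0004],[0,0,-0.1],40],[[0,0,-0.0004],[0,0,-0.1],40]]}}

```text
time_s: 7.08
ee_pos: [0.5719, -0.2853, 0.0663]
tcp_rot: [[0.978, -0.207, 0.004], [-0.207, -0.978, 0.001], [0.004, -0.001, -1.0]]
force: [3.3, 2.6, 1.7]
opening: 0.0517
gripper_force: 62.1
```

```bash
python3 - <<'E'
from cell import arm, imaging
import cv2
s=arm.read_state();print(s["joints"].round(3),s["torque"].round(3))
E
```

```text
[-0.249  0.894  1.02   1.766 -0.897  1.02  -0.656] [ 0.722 -0.729 -0.096]
```

Emit:
{"api": "jog_arm", "payload": {"series": [[[0,0,-0.0005],[0,0,-0.11],40],[[0,0,-0.0004],[0,0,-0.11],40],[[0,0,-0.0004],[0,0,-0.11],40],[[0,0,-0.0004],[0,0,-0.11],40],[[0,0,-0.0004],[0,0,-0.11],40]]}}

```text
time_s: 7.7
ee_pos: [0.5721, -0.2846, 0.0673]
tcp_rot: [[0.975, 0.223, 0.004], [0.223, -0.975, 0.002], [0.005, -0.001, -1.0]]
force: [3.0, 5.1, 3.7]
opening: 0.0516
gripper_force: 62.2
```

Emit:
{"api": "jog_arm", "payload": {"series": [[[0,0,-0.0005],[0,0,-0.11],40],[[0,0,-0.0004],[0,0,-0.11],40],[[0,0,-0.0004],[0,0,-0.11],40],[[0,0,-0.0004],[0,0,-0.11],40],[[0,0,-0.0004],[0,0,-0.11],40]]}}

```text
time_s: 8.32
ee_pos: [0.5719, -0.2844, 0.0683]
tcp_rot: [[0.792, 0.61, 0.004], [0.61, -0.792, 0.002], [0.004, 0.001, -1.0]]
force: [3.5, 5.2, 3.3]
opening: 0.0517
gripper_force: 62.2
```

```bash
python3 st.py 0.570 -0.285 0.07; python3 - <<'E'
from cell import arm, imaging
import cv2,pickle
c=imaging.capture("wrist"); pickle.dump(c,open("w3.pkl","wb"))
cv2.imwrite("pics/w3.png",cv2.resize(c["pixels"][:,:,::-1],(800,600),interpolation=cv2.INTER_CUBIC))
E
```

```text
8.325 [-0.155  0.789  0.829  1.76  -0.721  0.923  0.073] [ 0.5719 -0.2844  0.0683] [[0.7922, 0.6103, 0.0039], [0.6103, -0.7922, 0.0021], [0.0044, 0.0007, -1.0]]
world delta [-0.0019 -0.0006  0.0017] shares total [-0.0038 -0.0013 -0.0034] rows>= 0.04225887712446024
```

View pics/w3.png

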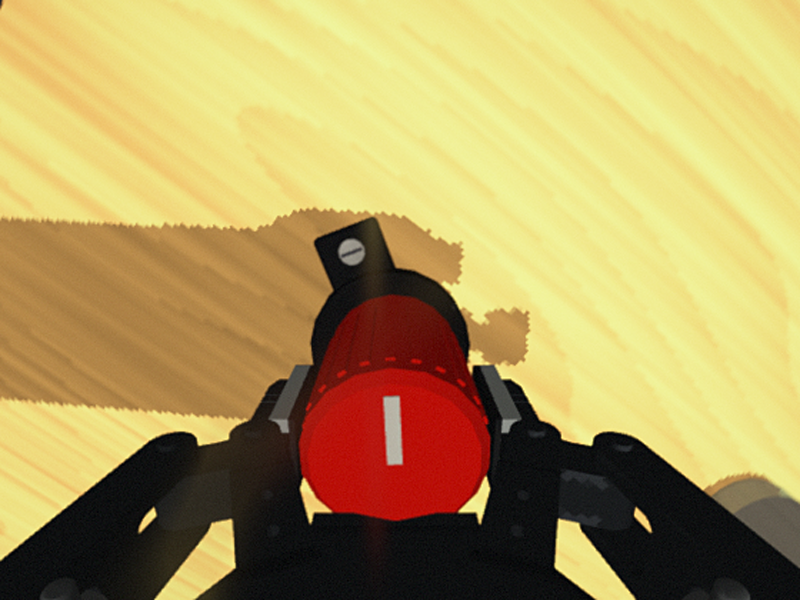

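The bar at (391,397)-(394,465) has kept its direction relative to the gripper, so the cap is turning with it (1.26 rad so far) without slipping.

Emit:
{"api": "jog_arm", "payload": {"series": [[[0,0,-0.001],[0,0,-0.15],40],[[0,0,-0.0008],[0,0,-0.2],40],[[0,0,-0.0008],[0,0,-0.2],40],[[0,0,-0.0008],[0,0,-0.2],40],[[0,0,-0.0008],[0,0,-0.2],40]]}}

```text
time_s: 9.0
ee_pos: [0.5712, -0.2833, 0.07]
tcp_rot: [[0.165, 0.986, 0.002], [0.986, -0.165, 0.004], [0.004, 0.001, -1.0]]
force: [0.6, 8.2, 2.6]
opening: 0.0518
gripper_force: 62.9
```

Emit:
{"api": "jog_arm", "payload": {"series": [[[0,0,-0.0008],[0,0,-0.2],40],[[0,0,-0.0008],[0,0,-0.2],40],[[0,0,-0.0008],[0,0,-0.2],40],[[0,0,-0.0008],[0,0,-0.2],40],[[0,0,-0.0008],[0,0,-0.2],40]]}}

```text
time_s: 9.62
ee_pos: [0.5699, -0.283, 0.0717]
tcp_rot: [[-0.58, 0.814, -0.0], [0.814, 0.58, 0.004], [0.004, 0.002, -1.0]]
force: [-2.9, 8.4, 2.8]
opening: 0.0518
gripper_force: 63.0
```

```bash
python3 st.py 0.570 -0.285 0.075
```

```text
9.625 [ 0.079  0.663  0.445  1.744 -0.375  0.821  1.321] [ 0.5699 -0.283   0.0717] [[-0.5803, 0.8144, -0.0005], [0.8144, 0.5803, 0.0042], [0.0037, 0.002, -1.0]]
world delta [ 0.0001 -0.002   0.0033] shares total [-0.0032 -0.0022 -0.0067] rows>= 0.06184308842294001
```

Emit:
{"api": "jog_arm", "payload": {"series": [[[0,0,-0.001],[0,0,-0.2],40],[[0,0,-0.001],[0,0,-0.2],40],[[0,0,-0.001],[0,0,-0.2],40],[[0,0,-0.001],[0,0,-0.2],40],[[0,0,-0.001],[0,0,-0.2],40]]}}

```text
time_s: 10.25
ee_pos: [0.5689, -0.2845, 0.0738]
tcp_rot: [[-0.986, 0.166, -0.002], [0.166, 0.986, 0.002], [0.002, 0.002, -1.0]]
force: [-1.7, 6.2, 0.5]
opening: 0.0517
gripper_force: 62.8
```

Emit:
{"api": "jog_arm", "payload": {"series": [[[0,0,-0.001],[0,0,-0.2],40],[[0,0,-0.001],[0,0,-0.15],40],[[0,0,-0.002],[0,0,0],40],[[0,0,-0.004],[0,0,0],40],[[0,0,0],[0,0,0],40]]}}

```text
time_s: 10.88
ee_pos: [0.5688, -0.2854, 0.077]
tcp_rot: [[-0.995, -0.1, -0.002], [-0.1, 0.995, 0.001], [0.002, 0.001, -1.0]]
force: [-3.7, 4.3, -2.0]
opening: 0.0517
gripper_force: 63.2
```

```bash
python3 st.py 0.570 -0.285 0.075
```

```text
10.875 [ 0.268  0.622  0.172  1.728 -0.139  0.806  2.177] [ 0.5688 -0.2854  0.077 ] [[-0.9949, -0.1003, -0.0023], [-0.1004, 0.995, 0.0009], [0.0022, 0.0011, -1.0]]
world delta [ 0.0012  0.0004 -0.002 ] shares total [-0.0026  0.0006  0.0039] rows>= 0.0378284079144528
```

Emit:
{"api": "jog_arm", "payload": {"series": [[[0,0,-0.01],[0,0,0],40],[[0,0,-0.015],[0,0,0],40],[[0,0,-0.03],[0,0,0],40],[[0,0,-0.03],[0,0,0],40],[[0,0,-0.03],[0,0,0],40]]}}

```text
time_s: 11.5
ee_pos: [0.5702, -0.2863, 0.1363]
tcp_rot: [[-0.995, -0.102, 0.001], [-0.102, 0.995, -0.001], [-0.001, -0.001, -1.0]]
force: [0.8, 0.1, -1.0]
opening: 0.0516
gripper_force: 63.5
```

Emit:
{"api": "jog_arm", "payload": {"series": [[[0,0,-0.04],[0,0,0],40],[[0,0,-0.04],[0,0,0],40],[[0,0,-0.02],[0,0,0],40],[[0,0,0],[0,0,0],40],[[0,0,0],[0,0,0],40]]}}

```text
time_s: 12.12
ee_pos: [0.5695, -0.2857, 0.1838]
tcp_rot: [[-0.995, -0.102, -0.001], [-0.102, 0.995, 0.0], [0.001, 0.001, -1.0]]
force: [0.5, -0.2, -0.9]
opening: 0.0516
gripper_force: 63.5
```

```bash
python3 st.py 0.465 -0.007 0.17; python3 - <<'E'
from cell import arm, imaging
import cv2,pickle
from h import *
c=imaging.capture("top"); pickle.dump(c,open("t2.pkl","wb"))
c2=imaging.capture("wrist"); pickle.dump(c2,open("w4.pkl","wb"))
p=pix(c,[[.57,-.285,.08]])[0].astype(int);print(p)
a=cv2.resize(c["pixels"][p[1]-45:p[1]+45,p[0]-30:p[0]+30],(400,600),interpolation=cv2.INTER_CUBIC)
b=cv2.resize(c2["pixels"],(400,300),interpolation=cv2.INTER_AREA)
o=np.zeros((600,800,3),np.uint8);o[:,:400]=a;o[:300,400:]=b
cv2.imwrite("pics/m4.png",o[:,:,::-1])
E
```

```text
12.125 [ 0.249  0.497  0.197  1.651 -0.111  1.006  2.156] [ 0.5695 -0.2857  0.1838] [[-0.9948, -0.1023, -0.0009], [-0.1023, 0.9948, 0.0005], [0.0009, 0.0006, -1.0]]
world delta [-0.1045  0.2787 -0.0138] shares total [0.1507 0.5759 0.0281] rows>= 4.767708452552091
[386 222]
```

View pics/m4.png

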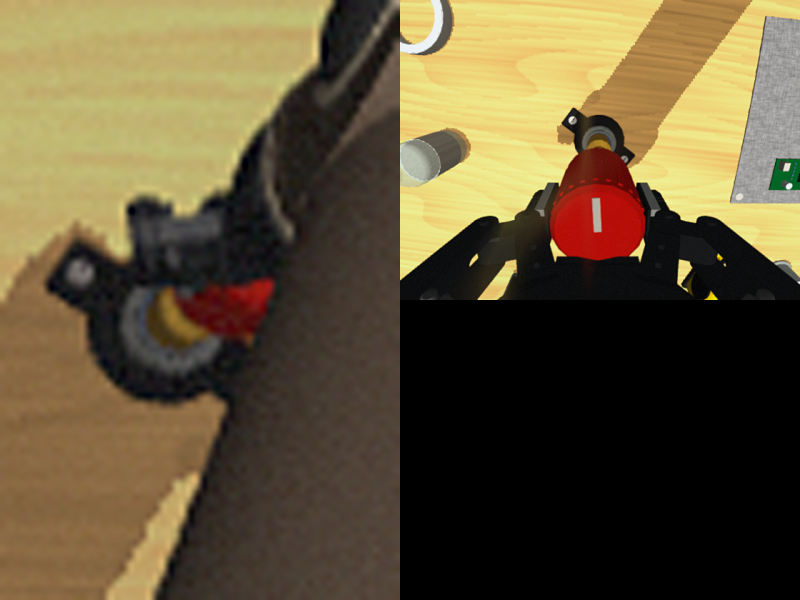

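The cap is off and the brass weight still stands in the pocket, visible at crop (175,320). Next I carry the cap to the mat.

Emit:
{"api": "jog_arm", "payload": {"series": [[[0.015,0.06,0],[0,0,0],40],[[0.03,0.11,0],[0,0,0],40],[[0.03,0.11,0],[0,0,0],40],[[0.03,0.11,0],[0,0,0],40],[[0.025,0.1,0],[0,0,0],40]]}}

```text
time_s: 12.85
ee_pos: [0.4789, -0.0471, 0.1841]
tcp_rot: [[-0.995, -0.103, -0.001], [-0.103, 0.995, 0.0], [0.001, 0.0, -1.0]]
force: [0.4, 0.8, -0.3]
opening: 0.0518
gripper_force: 63.6
```

Emit:
{"api": "jog_arm", "payload": {"series": [[[0.02,0.086,0.03],[0,0,0],40],[[0,0,0.06],[0,0,0],40],[[0,0,0.08],[0,0,0],40],[[0,0,0.05],[0,0,0],40],[[0,0,0.02],[0,0,0],40]]}}

```text
time_s: 13.48
ee_pos: [0.4647, -0.0072, 0.0629]
tcp_rot: [[-0.995, -0.102, -0.003], [-0.102, 0.995, -0.0], [0.003, -0.0, -1.0]]
force: [-0.0, -0.5, -0.8]
opening: 0.0516
gripper_force: 63.5
```

```bash
python3 st.py 0.465 -0.007 0.058
```

```text
13.475 [-0.157  0.42   0.083  2.152 -0.062  0.575  1.645] [ 0.4647 -0.0072  0.0629] [[-0.9947, -0.1023, -0.003], [-0.1023, 0.9948, -0.0003], [0.003, -0.0, -1.0]]
world delta [ 0.0003  0.0002 -0.0049] shares total [-0.0007  0.0004  0.0098] rows>= 0.07869745716108956
```

Emit:
{"api": "jog_arm", "payload": {"series": [[[0,0,0.003],[0,0,0],40],[[0,0,0.003],[0,0,0],40],[[0,0,0.003],[0,0,0],40],[[0,0,0],[0,0,0],40],[[0,0,0],[0,0,0],40]]}}

```text
time_s: 14.1
ee_pos: [0.4659, -0.0071, 0.0603]
tcp_rot: [[-0.995, -0.102, 0.001], [-0.102, 0.995, 0.0], [-0.001, 0.0, -1.0]]
force: [0.1, 0.6, -1.1]
opening: 0.0517
gripper_force: 63.5
```

Emit:
{"api": "jog_arm", "payload": {"series": [[[0,0,0.002],[0,0,0],40],[[0,0,0.002],[0,0,0],40],[[0,0,0],[0,0,0],40],[[0,0,0],[0,0,0],40],[[0,0,0],[0,0,0],40]]}}

```text
time_s: 14.72
ee_pos: [0.4657, -0.0071, 0.058]
tcp_rot: [[-0.995, -0.102, -0.0], [-0.102, 0.995, 0.0], [0.0, 0.0, -1.0]]
force: [0.7, 1.3, -0.9]
opening: 0.052
gripper_force: 63.5
```

Emit:
{"api": "jog_arm", "payload": {"series": [[[0,0,0.002],[0,0,0],40],[[0,0,0.001],[0,0,0],40],[[0,0,0.001],[0,0,0],40],[[0,0,0],[0,0,0],40],[[0,0,0],[0,0,0],40]]}}

```text
time_s: 15.35
ee_pos: [0.4658, -0.0072, 0.0563]
tcp_rot: [[-0.995, -0.102, 0.0], [-0.102, 0.995, 0.0], [-0.0, 0.0, -1.0]]
force: [-1.6, 0.2, 5.6]
opening: 0.0515
gripper_force: 64.2
```

Emit:
{"api": "jog_arm", "payload": {"series": [[[0,0,0.001],[0,0,0],40],[[0,0,0.001],[0,0,0],40],[[0,0,0],[0,0,0],40],[[0,0,0],[0,0,0],40],[[0,0,0],[0,0,0],40]]}}

```text
time_s: 15.98
ee_pos: [0.4659, -0.0072, 0.0562]
tcp_rot: [[-0.995, -0.102, 0.001], [-0.102, 0.995, 0.0], [-0.001, 0.0, -1.0]]
force: [-5.6, -0.5, 19.2]
opening: 0.0514
gripper_force: 65.7
```

The cap is seated (19 N down), so I open and rise.

Emit:
{"api": "jog_arm", "payload": {"series": [[[0,0,-0.002],[0,0,0],60],[[0,0,0],[0,0,0],85],[[0,0,0],[0,0,0],85],[[0,0,0],[0,0,0],85],[[0,0,-0.02],[0,0,0],85]]}}

```text
time_s: 16.6
ee_pos: [0.4651, -0.0072, 0.0657]
tcp_rot: [[-0.995, -0.102, -0.002], [-0.102, 0.995, -0.0], [0.002, 0.0, -1.0]]
force: [-0.0, -0.4, 0.5]
opening: 0.0849
gripper_force: 0.0
```

Emit:
{"api": "jog_arm", "payload": {"series": [[[0,0,-0.06],[0,0,0],85],[[0,0,-0.08],[0,0,0],85],[[0,0,-0.08],[0,0,0],85],[[0,0,-0.04],[0,0,0],85],[[0,0,0],[0,0,0],85]]}}

```text
time_s: 17.23
ee_pos: [0.4667, -0.0071, 0.1979]
tcp_rot: [[-0.995, -0.102, 0.004], [-0.102, 0.995, 0.001], [-0.004, 0.0, -1.0]]
force: [-0.4, 0.3, -0.1]
opening: 0.0849
gripper_force: 0.0
```

```bash
python3 st.py 0.51 -0.285 0.19; python3 - <<'E'
from cell import arm, imaging
import cv2,pickle
from h import *
c2=imaging.capture("wrist")
c=imaging.capture("top"); pickle.dump(c,open("t3.pkl","wb"))
q=pix(c,[[.57,-.285,.03]])[0];print(q)
x,y=q.astype(int)
a=cv2.resize(c["pixels"][y-30:y+30,x-40:x+40],(400,300),interpolation=cv2.INTER_CUBIC)
b=cv2.resize(c2["pixels"],(400,300),interpolation=cv2.INTER_AREA)
p=c["pixels"][180:300,220:380];p=cv2.resize(p,(400,300),interpolation=cv2.INTER_CUBIC)
o=np.zeros((600,800,3),np.uint8);o[:300,:400]=a;o[:300,400:]=b;o[300:,:400]=p
print("crop origin",x-40,y-30)
cv2.imwrite("pics/m5.png",o[:,:,::-1])
E
```

```text
17.225 [-0.184  0.2    0.109  2.042 -0.028  0.897  1.614] [ 0.4667 -0.0071  0.1979] [[-0.9948, -0.1022, 0.0039], [-0.1022, 0.9948, 0.0006], [-0.004, 0.0001, -1.0]]
world delta [ 0.0433 -0.2779 -0.0079] shares total [-0.0294 -0.5617  0.0159] rows>= 4.501202480201914
[382.73678708 224.91650432]
crop origin 342 194
```

View pics/m5.png

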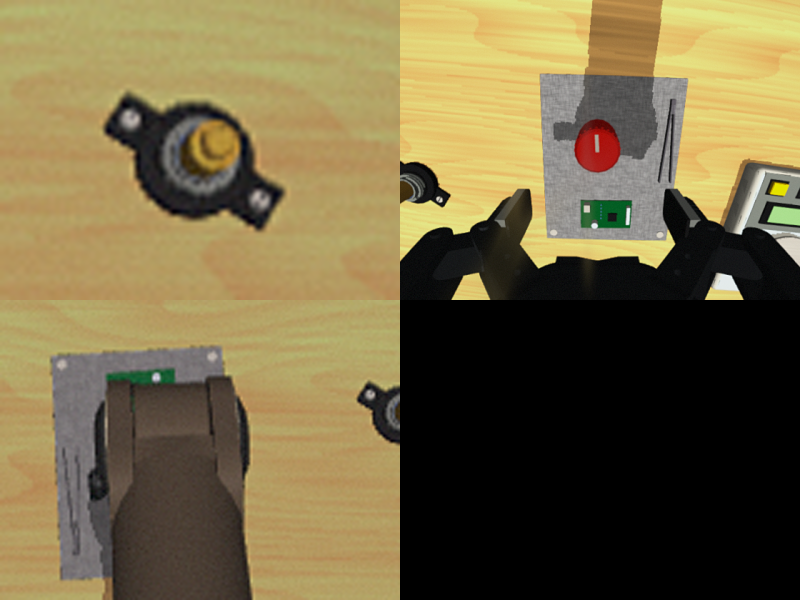

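The cap stands upright on the mat with the weight's knob visible at crop (213,145). The board and tweezers are undisturbed. Now I go over the weight.

Emit:
{"api": "jog_arm", "payload": {"series": [[[-0.03,-0.115,0],[0,0,0],85],[[-0.03,-0.115,0],[0,0,0],85],[[-0.03,-0.115,0],[0,0,0],85],[[-0.03,-0.115,0],[0,0,0],85],[[-0.028,-0.114,0],[0,0,0],85]]}}

```text
time_s: 17.95
ee_pos: [0.5686, -0.2865, 0.1941]
tcp_rot: [[-0.995, -0.103, -0.002], [-0.103, 0.995, 0.001], [0.002, 0.001, -1.0]]
force: [0.6, 0.6, 0.1]
opening: 0.0852
gripper_force: 0.0
```

Emit:
{"api": "jog_arm", "payload": {"series": [[[0,0,0.02],[0,0,0],85],[[0,0,0.02],[0,0,0],85],[[0,0,0],[0,0,0],85],[[0,0,0],[0,0,0],85],[[0,0,0],[0,0,0],85]]}}

```text
time_s: 18.58
ee_pos: [0.5691, -0.2844, 0.1766]
tcp_rot: [[-0.995, -0.103, 0.001], [-0.103, 0.995, -0.0], [-0.001, -0.0, -1.0]]
force: [0.2, -0.2, 0.5]
opening: 0.0852
gripper_force: 0.0
```

```bash
python3 st.py 0.570 -0.285 0.058; python3 - <<'E'
from cell import arm, imaging
import cv2,pickle
from h import *
c=imaging.capture("wrist"); pickle.dump(c,open("w5.pkl","wb"))
cv2.imwrite("pics/w5.png",cv2.resize(c["pixels"][:,:,::-1],(800,600),interpolation=cv2.INTER_CUBIC))
for X in ([.57,-.285,.077],[.57,-.285,.031]): print(pix(c,[X])*800/560)
E
```

```text
18.575 [ 0.228  0.503  0.225  1.663 -0.13   0.989  2.172] [ 0.5691 -0.2844  0.1766] [[-0.9946, -0.1033, 0.0009], [-0.1033, 0.9946, -0.0001], [-0.0009, -0.0002, -1.0]]
world delta [ 0.0009 -0.0006 -0.1186] shares total [-0.0015 -0.0013  0.2372] rows>= 1.8977725284162645
[[395.96178462 316.52185355]]
[[395.818432   292.46201704]]
```

View pics/w5.png

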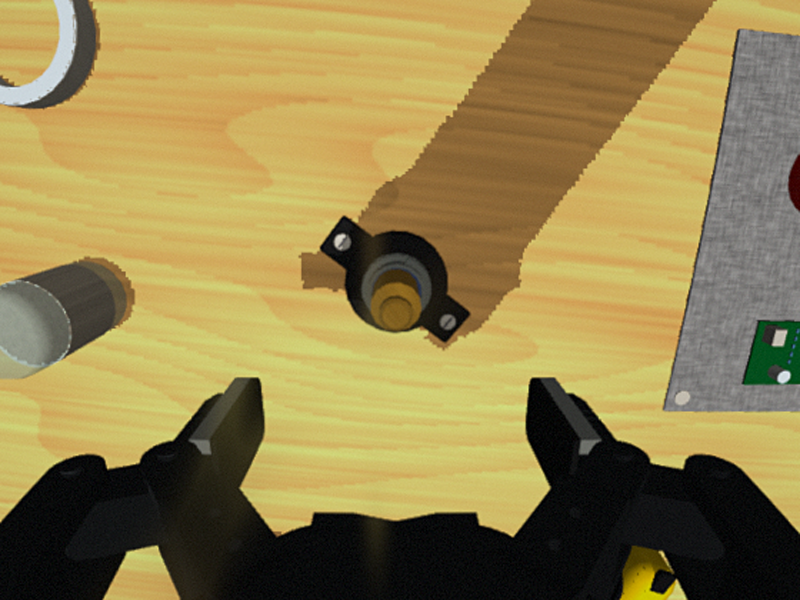

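The knob is at (397,313), matching the prediction (396,316), so I descend and grip.

Emit:
{"api": "jog_arm", "payload": {"series": [[[-0.0015,-0.001,0.08],[0,0,0],85],[[0,0,0.08],[0,0,0],85],[[0,0,0.06],[0,0,0],85],[[0,0,0.017],[0,0,0],85],[[0,0,0],[0,0,0],85]]}}

```text
time_s: 19.25
ee_pos: [0.5697, -0.2856, 0.0579]
tcp_rot: [[-0.995, -0.102, 0.0], [-0.102, 0.995, -0.0], [-0.0, -0.0, -1.0]]
force: [0.1, 0.4, 0.5]
opening: 0.0852
gripper_force: 0.0
```

Emit:
{"api": "jog_arm", "payload": {"series": [[[0,0,0],[0,0,0],60],[[0,0,0],[0,0,0],40],[[0,0,0],[0,0,0],32],[[0,0,0],[0,0,0],26],[[0,0,0],[0,0,0],20]]}}

```text
time_s: 19.88
ee_pos: [0.5698, -0.2852, 0.0584]
tcp_rot: [[-0.995, -0.103, 0.001], [-0.103, 0.995, 0.0], [-0.001, 0.0, -1.0]]
force: [-2.2, 1.6, 5.9]
opening: 0.0262
gripper_force: 58.5
```

Emit:
{"api": "jog_arm", "payload": {"series": [[[0,0,0],[0,0,0],20],[[0,0,0],[0,0,0],20],[[0,0,0],[0,0,0],20],[[0,0,0],[0,0,0],20],[[0,0,0],[0,0,0],20]]}}

```text
time_s: 20.5
ee_pos: [0.5698, -0.2852, 0.0584]
tcp_rot: [[-0.995, -0.103, 0.001], [-0.103, 0.995, 0.0], [-0.001, 0.0, -1.0]]
force: [-1.6, 1.6, 6.6]
opening: 0.0261
gripper_force: 58.5
```

Emit:
{"api": "jog_arm", "payload": {"series": [[[0,0,-0.01],[0,0,0],20],[[0,0,-0.04],[0,0,0],20],[[0,0,-0.08],[0,0,0],20],[[0,0,-0.08],[0,0,0],20],[[0,0,-0.05],[0,0,0],20]]}}

```text
time_s: 21.12
ee_pos: [0.5701, -0.2862, 0.1911]
tcp_rot: [[-0.995, -0.102, 0.003], [-0.102, 0.995, -0.001], [-0.003, -0.002, -1.0]]
force: [0.6, -0.3, -2.3]
opening: 0.0258
gripper_force: 59.2
```

```bash
python3 st.py 0.635 0.2915 0.19; python3 - <<'E'
from cell import arm, imaging
import cv2,pickle
from h import *
c=imaging.capture("wrist")
c2=imaging.capture("scene");x,y=pix(c2,[[.57,-.285,.15]])[0].astype(int);x=max(x,60);y=max(y,45)
o=np.hstack([cv2.resize(c["pixels"],(400,300),interpolation=cv2.INTER_AREA),cv2.resize(c2["pixels"][y-45:y+45,x-60:x+60],(400,300),interpolation=cv2.INTER_CUBIC)])
cv2.imwrite("pics/m6.png",o[:,:,::-1])
E
```

```text
21.125 [ 0.225  0.49   0.231  1.647 -0.127  1.016  2.17 ] [ 0.5701 -0.2862  0.1911] [[-0.9948, -0.1018, 0.0032], [-0.1018, 0.9948, -0.0014], [-0.003, -0.0018, -1.0]]
world delta [ 0.0649  0.5777 -0.0011] shares total [-2.4680e-01  1.1362e+00  1.0000e-03] rows>= 9.301569356884404
```

View pics/m6.png

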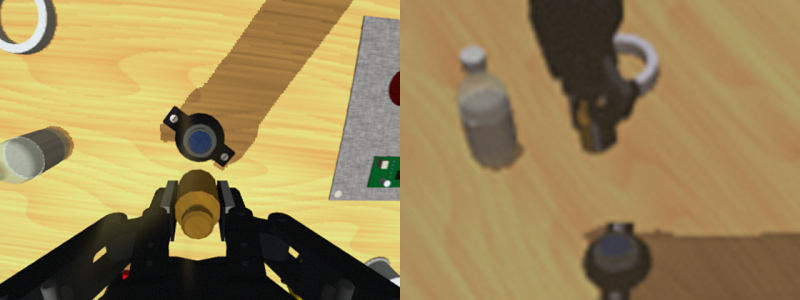

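The weight is held upright between the pads (left half, about (197,205)) and the pocket is empty. I carry it to the pan.

Emit:
{"api": "jog_arm", "payload": {"series": [[[-0.011,0.048,0],[0,0,0],20],[[-0.0225,0.104,0],[0,0,0],20],[[-0.0225,0.104,0],[0,0,0],20],[[-0.0225,0.104,0],[0,0,0],20],[[-0.0225,0.104,0],[0,0,0],20]]}}

```text
time_s: 21.85
ee_pos: [0.5955, -0.048, 0.1868]
tcp_rot: [[-0.995, -0.102, -0.001], [-0.102, 0.995, -0.0], [0.001, -0.0, -1.0]]
force: [0.5, 1.1, -1.8]
opening: 0.0265
gripper_force: 59.3
```

Emit:
{"api": "jog_arm", "payload": {"series": [[[-0.0225,0.104,0],[0,0,0],20],[[-0.0225,0.104,0],[0,0,0],20],[[-0.0225,0.104,0],[0,0,0],20],[[-0.0225,0.104,0],[0,0,0],20],[[-0.0225,0.104,0],[0,0,0],20]]}}

```text
time_s: 22.48
ee_pos: [0.6249, 0.2162, 0.1866]
tcp_rot: [[-0.995, -0.102, -0.001], [-0.102, 0.995, -0.001], [0.001, -0.001, -1.0]]
force: [0.5, -0.7, -2.0]
opening: 0.0264
gripper_force: 59.3
```

Emit:
{"api": "jog_arm", "payload": {"series": [[[-0.0225,0.1,0],[0,0,0],20],[[-0.011,0.048,0],[0,0,0],20],[[0,0,0],[0,0,0],20],[[0,0,0],[0,0,0],20],[[0,0,0],[0,0,0],20]]}}

```text
time_s: 23.1
ee_pos: [0.6349, 0.2879, 0.1875]
tcp_rot: [[-0.995, -0.1, 0.0], [-0.1, 0.995, -0.001], [0.0, -0.001, -1.0]]
force: [-0.4, 0.2, -1.4]
opening: 0.0263
gripper_force: 59.4
```

```bash
python3 st.py 0.635 0.2915 0.09; python3 - <<'E'
from cell import imaging
from h import *
import pickle
# pan/key check with the wrist camera: yellow key centroid; cap red centroid
c=imaging.capture("wrist");pickle.dump(c,open("w7.pkl","wb"))
h=cv2.cvtColor(c["pixels"],cv2.COLOR_RGB2HSV)
m=cv2.inRange(h,(25,200,120),(33,255,255))
n,l,st,ce=cv2.connectedComponentsWithStats(m)
for i in range(1,n):
    if st[i,4]>60: print(st[i],ce[i].round(1),world(c,ce[i],.048).round(4))
print(pix(c,[[.504,.2487,.048]]))
E
```

```text
23.1 [-0.576  0.588  0.124  1.478 -0.077  1.081  1.235] [0.6349 0.2879 0.1875] [[-0.995, -0.0997, 0.0], [-0.0997, 0.995, -0.001], [0.0001, -0.001, -1.0]]
world delta [ 0.0001  0.0036 -0.0975] shares total [-0.0009  0.0073  0.195 ] rows>= 1.561121801206128
[227  20  33  29 697] [242.7  34. ] [[0.5053 0.2484 0.048 ]]
[[243.21514571  32.20557184]]
```

Emit:
{"api": "jog_arm", "payload": {"series": [[[-0.001,0.01,0.04],[0,0,0],20],[[0,0,0.05],[0,0,0],20],[[0,0,0.05],[0,0,0],20],[[0,0,0.03],[0,0,0],20],[[0,0,0.015],[0,0,0],20]]}}

```text
time_s: 23.78
ee_pos: [0.6339, 0.295, 0.0935]
tcp_rot: [[-0.995, -0.102, -0.002], [-0.102, 0.995, -0.001], [0.002, -0.001, -1.0]]
force: [1.5, 0.1, -1.5]
opening: 0.0262
gripper_force: 59.4
```

Emit:
{"api": "jog_arm", "payload": {"series": [[[0,0,0.003],[0,0,0],20],[[0,0,0.003],[0,0,0],20],[[0,0,0],[0,0,0],20],[[0,0,0],[0,0,0],20],[[0,0,0],[0,0,0],20]]}}

```text
time_s: 24.4
ee_pos: [0.6345, 0.2953, 0.0923]
tcp_rot: [[-0.995, -0.102, 0.0], [-0.102, 0.995, 0.0], [-0.0, 0.0, -1.0]]
force: [0.5, 0.5, -1.0]
opening: 0.0261
gripper_force: 59.4
```

Emit:
{"api": "jog_arm", "payload": {"series": [[[0,-0.003,0.003],[0,0,0],20],[[0,0,0.003],[0,0,0],20],[[0,0,0.003],[0,0,0],20],[[0,0,0],[0,0,0],20],[[0,0,0],[0,0,0],20]]}}

```text
time_s: 25.02
ee_pos: [0.6346, 0.2937, 0.0875]
tcp_rot: [[-0.995, -0.102, -0.0], [-0.102, 0.995, -0.0], [0.0, -0.0, -1.0]]
force: [-0.3, -0.7, -1.8]
opening: 0.0263
gripper_force: 59.4
```

Emit:
{"api": "jog_arm", "payload": {"series": [[[0,0,0.0015],[0,0,0],20],[[0,0,0.0015],[0,0,0],20],[[0,0,0.0015],[0,0,0],20],[[0,0,0],[0,0,0],20],[[0,0,0],[0,0,0],20]]}}

```text
time_s: 25.65
ee_pos: [0.6346, 0.2937, 0.0852]
tcp_rot: [[-0.995, -0.102, -0.0], [-0.102, 0.995, 0.0], [0.0, 0.0, -1.0]]
force: [0.8, 0.7, -1.4]
opening: 0.0261
gripper_force: 59.4
```

Emit:
{"api": "jog_arm", "payload": {"series": [[[0,0,0.001],[0,0,0],20],[[0,0,0.001],[0,0,0],20],[[0,0,0],[0,0,0],20],[[0,0,0],[0,0,0],20],[[0,0,0],[0,0,0],20]]}}

```text
time_s: 26.28
ee_pos: [0.6346, 0.2937, 0.0845]
tcp_rot: [[-0.995, -0.102, 0.0], [-0.102, 0.995, 0.0], [-0.0, 0.0, -1.0]]
force: [-1.5, -0.4, 1.0]
opening: 0.0263
gripper_force: 59.4
```

Emit:
{"api": "jog_arm", "payload": {"series": [[[0,0,0.0008],[0,0,0],20],[[0,0,0],[0,0,0],20],[[0,0,0],[0,0,0],20],[[0,0,0],[0,0,0],20],[[0,0,0],[0,0,0],20]]}}

```text
time_s: 26.9
ee_pos: [0.6347, 0.2937, 0.0844]
tcp_rot: [[-0.995, -0.102, 0.0], [-0.102, 0.995, 0.0], [-0.0, 0.0, -1.0]]
force: [-2.7, -1.5, 4.7]
opening: 0.0262
gripper_force: 59.8
```

Emit:
{"api": "jog_arm", "payload": {"series": [[[0,0,0],[0,0,0],32],[[0,0,0],[0,0,0],45],[[0,0,0],[0,0,0],60],[[0,0,0],[0,0,0],70],[[0,0,0],[0,0,0],70]]}}

```text
time_s: 27.52
ee_pos: [0.6346, 0.2937, 0.0838]
tcp_rot: [[-0.995, -0.102, 0.0], [-0.102, 0.995, 0.0], [-0.0, 0.0, -1.0]]
force: [0.4, -0.4, -0.0]
opening: 0.07
gripper_force: 0.0
```

Emit:
{"api": "jog_arm", "payload": {"series": [[[0,0,-0.02],[0,0,0],70],[[0,0,-0.05],[0,0,0],70],[[0,0,-0.08],[0,0,0],70],[[0,0,-0.06],[0,0,0],70],[[0,0,0],[0,0,0],70]]}}

```text
time_s: 28.15
ee_pos: [0.6362, 0.2943, 0.193]
tcp_rot: [[-0.995, -0.102, 0.006], [-0.102, 0.995, 0.003], [-0.006, 0.002, -1.0]]
force: [0.5, 0.4, -0.7]
opening: 0.0698
gripper_force: 0.0
```

```bash
python3 st.py 0.505 0.2485 0.19; python3 - <<'E'
from cell import imaging
from h import *
import pickle
c=imaging.capture("wrist");pickle.dump(c,open("w8.pkl","wb"))
h=cv2.cvtColor(c["pixels"],cv2.COLOR_RGB2HSV)
for nm,lo,hi,z in (("yellow",(25,200,120),(33,255,255),.048),("brass",(15,150,60),(24,255,255),.1)):
    n,l,st,ce=cv2.connectedComponentsWithStats(cv2.inRange(h,lo,hi))
    for i in range(1,n):
        if st[i,4]>200: print(nm,st[i],ce[i].round(1),world(c,ce[i],z).round(4))
print(pix(c,[[.6345,.2935,.103],[.6345,.2935,.053]]))
E
```

```text
28.15 [-0.582  0.586  0.124  1.467 -0.077  1.086  1.23 ] [0.6362 0.2943 0.193 ] [[-0.9948, -0.1021, 0.0055], [-0.1021, 0.9948, 0.003], [-0.0058, 0.0024, -1.0]]
world delta [-0.1312 -0.0458 -0.003 ] shares total [ 0.2705 -0.0644  0.0043] rows>= 2.2247863074576086
yellow [219  18  33  28 605] [234.8  30.9] [[0.5048 0.2485 0.048 ]]
brass [223   0  79  13 484] [273.5   3.8] [[0.4991 0.2777 0.1   ]]
brass [503   0  32  41 251] [523.9  17.7] [[0.4859 0.4342 0.1   ]]
brass [259 188  35  44 990] [277.9 209.5] [[0.6265 0.2934 0.1   ]]
[[276.83371846 221.70488598]
 [276.62815176 202.66823953]]
```

The weight stands upright on the pan, with its box at columns 259-294 and rows 188-232, as predicted. Next I close the fingers and move over the yellow key.

Emit:
{"api": "jog_arm", "payload": {"series": [[[0.055,-0.013,0],[0,0,0],30],[[0.075,-0.018,0],[0,0,0],0],[[0.075,-0.018,0],[0,0,0],0],[[0.066,-0.0155,0],[0,0,0],0],[[0,0,0],[0,0,0],0]]}}

```text
time_s: 28.82
ee_pos: [0.5007, 0.2469, 0.1883]
tcp_rot: [[-0.995, -0.103, -0.002], [-0.103, 0.995, -0.001], [0.003, -0.001, -1.0]]
force: [1.0, -0.2, 0.5]
opening: 0.0001
gripper_force: 0.0
```

Emit:
{"api": "jog_arm", "payload": {"series": [[[0,0,0.06],[0,0,0],0],[[0,0,0.08],[0,0,0],0],[[0,0,0.05],[0,0,0],0],[[0,0,0.02],[0,0,0],0],[[0,0,0],[0,0,0],0]]}}

```text
time_s: 29.45
ee_pos: [0.5032, 0.2477, 0.0833]
tcp_rot: [[-0.995, -0.102, -0.001], [-0.102, 0.995, -0.001], [0.001, -0.001, -1.0]]
force: [-0.2, 0.6, -0.1]
opening: -0.0002
gripper_force: 0.0
```

```bash
python3 st.py 0.505 0.2485 0.072
```

```text
29.45 [-0.617  0.507  0.096  1.915 -0.07   0.724  1.193] [0.5032 0.2477 0.0833] [[-0.9948, -0.1022, -0.0009], [-0.1022, 0.9948, -0.0007], [0.001, -0.0006, -1.0]]
world delta [ 0.0018  0.0008 -0.0113] shares total [-0.0038  0.0013  0.0225] rows>= 0.183176314112679
```

Emit:
{"api": "jog_arm", "payload": {"series": [[[-0.003,0.001,0.008],[0,0,0],0],[[0,0,0.008],[0,0,0],0],[[0,0,0.006],[0,0,0],0],[[0,0,0],[0,0,0],0],[[0,0,0],[0,0,0],0]]}}

```text
time_s: 30.08
ee_pos: [0.5046, 0.2484, 0.073]
tcp_rot: [[-0.995, -0.102, 0.0], [-0.102, 0.995, 0.0], [-0.0, 0.0, -1.0]]
force: [-0.8, 0.7, -0.4]
opening: 0.0001
gripper_force: 0.0
```

Emit:
{"api": "jog_arm", "payload": {"series": [[[0,0,0.003],[0,0,0],0],[[0,0,0.003],[0,0,0],0],[[0,0,0],[0,0,0],0],[[0,0,0],[0,0,0],0],[[0,0,0],[0,0,0],0]]}}

```text
time_s: 30.7
ee_pos: [0.5046, 0.2484, 0.0699]
tcp_rot: [[-0.995, -0.102, 0.0], [-0.102, 0.995, 0.0], [-0.0, 0.0, -1.0]]
force: [-0.5, 1.0, 1.8]
opening: -0.0002
gripper_force: 0.9
```

Contact with the key at 0.070, as expected. Now press.

Emit:
{"api": "jog_arm", "payload": {"series": [[[0,0,0.003],[0,0,0],0],[[0,0,0.003],[0,0,0],0],[[0,0,0.001],[0,0,0],0],[[0,0,0],[0,0,0],0],[[0,0,0],[0,0,0],0]]}}

```text
time_s: 31.32
ee_pos: [0.5046, 0.2484, 0.0664]
tcp_rot: [[-0.995, -0.102, 0.0], [-0.102, 0.995, 0.0], [-0.0, 0.0, -1.0]]
force: [-0.4, -0.7, 5.2]
opening: 0.0004
gripper_force: 2.0
```

Emit:
{"api": "jog_arm", "payload": {"series": [[[0,0,0.001],[0,0,0],0],[[0,0,0.001],[0,0,0],0],[[0,0,0],[0,0,0],0],[[0,0,0],[0,0,0],0],[[0,0,0],[0,0,0],0]]}}

```text
time_s: 31.95
ee_pos: [0.5046, 0.2485, 0.0661]
tcp_rot: [[-0.995, -0.102, 0.0], [-0.102, 0.995, 0.0], [-0.0, 0.0, -1.0]]
force: [-2.9, -1.8, 10.8]
opening: 0.0003
gripper_force: 5.5
```

It is at the stop (10.8 N with no further travel), so I rise.

Emit:
{"api": "jog_arm", "payload": {"series": [[[0,0,-0.01],[0,0,0],0],[[0,0,-0.04],[0,0,0],0],[[0,0,-0.08],[0,0,0],0],[[0,0,-0.08],[0,0,0],0],[[0,0,-0.04],[0,0,0],0]]}}

```text
time_s: 32.58
ee_pos: [0.5051, 0.2486, 0.1923]
tcp_rot: [[-0.995, -0.102, 0.002], [-0.102, 0.995, 0.001], [-0.002, 0.001, -1.0]]
force: [0.4, 0.4, -0.7]
opening: -0.0003
gripper_force: 0.0
```

Emit:
{"api": "jog_arm", "payload": {"series": [[[0,0,0],[0,0,0],0],[[0,0,0],[0,0,0],0],[[0,0,0],[0,0,0],0],[[0,0,0],[0,0,0],0],[[0,0,0],[0,0,0],0]]}}

```text
time_s: 33.2
ee_pos: [0.5044, 0.2483, 0.1899]
tcp_rot: [[-0.995, -0.102, -0.001], [-0.102, 0.995, -0.0], [0.001, -0.0, -1.0]]
force: [1.0, -0.4, 0.3]
opening: 0.0
gripper_force: 0.0
```

```bash
python3 - <<'E'
from cell import arm,imaging
from h import *
c=imaging.capture("scene")
h=cv2.cvtColor(c["pixels"],cv2.COLOR_RGB2HSV)
for nm,X,lo,hi in (("brass",[.6346,.2937,.078],(12,120,40),(26,255,255)),("cap",[.466,-.007,.04],(0,180,60),(6,255,255))):
    n,l,st,ce=cv2.connectedComponentsWithStats(cv2.inRange(h,lo,hi)); p=pix(c,[X])[0]
    i=1+np.argmin(np.linalg.norm(ce[1:]-p,axis=1)+(st[1:,4]<30)*1e4); print(nm,p.round(1),st[i],ce[i].round(1))
s=arm.read_state();print(s["time_s"],s["ee_pos"],s["force"].round(2),abs(s["joint_velocities"]).max())
print(arm.hand_in())
E
```

```text
brass [329.  303.4] [324 297  10  15 122] [328.4 304.1]
cap [314.8 196.7] [306 185  17  14 172] [313.7 192.1]
33.25 [0.504459   0.24834803 0.18997585] [-0.03 -0.73 -0.29] 0.0039061014691700114
the job is handed in; nothing more can be done
None
```

I handed the job in at 33 s: the cap is open end down on the mat, the weight is upright on the pan within a few mm of centre, and the yellow key was pressed to its stop and released; no verdict was returned.

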